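# Tighten the lazy susan's wing nut

### The arm

A 7-joint arm with a two-finger parallel gripper is mounted at the origin on the work surface. World frame = base frame: x ahead of the robot, y to its left, z up, the work surface at z = 0. Lengths are in mm, angles in rad, forces in N, time in s.
With the tool pointing down it reaches from about 400 to 925 mm from the base axis. Payload 5.6 kg.
Tool frame: the origin (TCP) lies midway between the tips of the shut fingers; the grasp point (between the pads) lies 19 mm behind it (grip_depth is the z of the grasp point in the tool frame, in mm); z points along the fingers, y is the direction in which the jaws open and shut (so a half turn about z gives the same grasp; the last joint's range is limited). The gripper opens to 85 mm and grips with 20 to 120 N. Pads are 22 mm wide; open, the fingers measure 114 mm over their backs; the gripper's body (76 mm by 85 mm) begins 54 mm behind the grasp point. The pads swing forward as they close: fully open they stand 13 mm farther back than shut.
Start: joints at [-0.043, 0.468, -0.012, 1.603, 0.006, 1.071, -0.056], TCP at [650.006, -0.043, 231.29] pointing down, gripper open.
Joint ranges: [-2.53, 2.53], [-0.31, 2.02], [-1.57, 1.55], [0.28, 2.44], [-1.29, 4.43], [0.15, 1.84], [-2.92, 2.92]. Speed limits (rad/s): [2.57, 2.57, 3.14, 3.14, 3.14, 3.14, 3.14].

### API

Orientations are given as a unit quaternion [x, y, z, w].
In Python, from rig import state, camera, job_done, silhouettes, pinpoint, grip_depth gives the robot as it stands.
- The arm moves only by the tool drive_tool, never from a script. Its argument "steps" is a list that holds one entry, the list of rows, each a list of 5 numbers: the shift along the tool's x, y, z in units of 25 mm (1.0 is 25 mm), then the turn about the tool's z in units of 5 degrees (1.0 is 5 degrees), then the opening, from 0 (shut) to 1 (fully open). A call has 1 to 20 rows; each row is the pose to reach, as a shift and turn from the pose commanded when the call began, along the tool's axes at that moment; what a row does not reach only later rows make up. A row lasts 1/10 s, in which the tool goes at most 50 mm and 8.59 degrees, less where a joint would pass 70% of its speed; a pose out of reach is approached as far as the arm can. A call with a gripper value outside its range is refused whole. The fingers move at their own pace and stop on an object; the grip force is fixed at half the most. Time passes only in rows, so rows that repeat a pose let the fingers close. It gives the time, the measured TCP pose, the force and the opening at its end, in the units of the state.
- state(): the state, without advancing time (a new reading comes with each control period).
- camera(name): name is "scene" or "side" or "wrist"; returns a dict with "frame" (384x512x3 uint8, red, green, blue), "fx", "fy", "cx", "cy" (pixels), "k1" (the pictures are not rectified: a ray, as slopes to the right and down, at radius r is drawn at 1 + k1 r^2 times it, then the intrinsics apply), "rvec" (rotation vector, rad) and "tvec" (3), from world to camera coordinates, as OpenCV has them; the wrist camera has in their place "mount" (4x4, takes a point from camera to tool coordinates, whose origin is the TCP and whose axes are the flange's). Camera axes: x right, y down, z forward; pixel columns grow to the right and rows downward; lengths in mm; the calibration is good to about 2 mm. A picture is of the moment at which its call begins: read the wrist's pose just before it. There is no depth.
- job_done(): hands the job in, once; it reports no verdict.
Trained networks look in a picture, given as the dict that the camera call returned (one of the last four; its "shot" number tells which), for a name from the list of things; names that differ only in an ending like _2 or _b are one class to them, and where a whole thing is asked for, a point or a joint stands for the part that bears it (a point fixed in the world has none). Each returns a list of dicts, best first, with "confidence" (0 to 1); they miss things now and then, are a little off and sometimes report something else, mostly with a low value. They report only what shows in the picture. A call takes as long as a camera call. They do not tell look-alikes from the thing itself.
- silhouettes(picture, query): "mask" (384x512 bool, what is visible of it).
- pinpoint(picture, query): "xyz" ([x, y, z] in mm, in the coordinates of the camera as it stood for that picture, good to about 4 mm: a listed point, or the origin of a listed thing).
The state is a dict: "t": time; "joint_positions": joint angles; "qvel": joint speeds; "joint_torque": joint torques, N m; "tcp_pos": TCP position; "tcp_rot": TCP orientation; "force": force on the tool from outside, world axes, zero at the start; "moment": the same for the moment, N m; "opening": finger opening in mm.
Only numpy, scipy, OpenCV 4.12 (cv2) and the standard library are available. Lean on these libraries where they do the work, as an engineer would, in place of code of your own. Each camera call takes 0.05 s, during which the arm holds its last target.

### The job

The wing nut on top of the lazy susan's spindle has worked loose: push its wings round clockwise (seen from above) with the fingertips, stroke after stroke, until it is fully tight against its stop. Only push the wings, never pinch one, and leave the turntable, its jars and everything else on the counter where they are; finish with the hand clear of the nut.

Things in the scene. Friction and masses are not known exactly. Their poses are not given: they have to be found in the camera images.
- wing_nut (a joint): angle of the wing nut about the vertical spindle, rad: grows as it turns clockwise seen from above (tightening). Range 0 to 6.0; 6.0 is fully tight, a hard stop. It starts between 0.2 and 2.4. It turns freely (1 to 1.5 N at a wing), stays where it is left and does not noticeably sink as it is tightened
- nut_center (a point): centre of the wing nut on its vertical axis, 124 mm above the counter. Steel hub 20 mm in diameter; two opposite wings, 80 mm over both tips, 26 mm high (13 mm above and below this point), 10 mm thick over red grip plates on both faces. A 38 mm brass washer lies 18 mm below this point, the jars' tops 28 mm below it
- wing_tip_a (a point): outer end of wing A, 40 mm from the axis, half-way up the wing. Pushing on a wing's counter-clockwise face tightens; pressing both faces of one wing at once is pinching
- wing_tip_b (a point): outer end of wing B, opposite wing A, 40 mm from the axis, half-way up the wing
- tray (a joint): angle of the round wooden turntable tray (300 mm across, top 24 mm above the counter) about the spindle, rad, 0 at the start; it turns stiffly (0.3 N m) and separately from the nut
- jar_1: closed glass jar with silver cap, 48 mm across, 72 mm high, standing on the tray about 100 mm from the spindle; origin at the centre of its underside
- jar_2: closed glass jar with brass-coloured cap, 48 mm across, 72 mm high, standing on the tray about 100 mm from the spindle; origin at the centre of its underside
- jar_3: closed glass jar with dark wooden cap, 48 mm across, 72 mm high, standing on the tray about 100 mm from the spindle; origin at the centre of its underside
- ramekin: white ceramic ramekin, 90 mm across, 45 mm high; origin at the centre of its underside
- spoon: bamboo spoon lying on the counter, 260 mm long along its x; origin on its underside
- masher: stainless potato masher lying on the counter, 250 mm long along its x, black handle, 90 x 80 mm plate; origin on the counter under it
- mill: dark wooden pepper mill standing upright, 52 mm across, 150 mm high; origin at the centre of its underside
Not all that is in view belongs to the job. Leave any green look-alike of the jar_2 alone.

How it is judged:
By the outcome, as a careful person would: the job done as asked, in the order asked, and still so for the second after the job is handed in, with the robot touching nothing.
It also fails if it takes over 58 s, if anything falls off the work surface, if the arm or the gripper's body presses on something with over 40 N, if the wrist force passes 120 N, or if a joint passes its speed limit or range.

## Working session

There is one attempt and no reset: what is moved stays moved. The work goes in short steps, Python scripts to look and compute and a tool call to move; the robot and the scene stay as the last step left them, time stands still between calls to the robot, and variables do not carry over. Pictures are saved under pics/ and viewed, and the job is handed in when it is done.

Besides the shell and the picture viewer there is one more tool, called as a command line: name --argument value ..., lists and objects as JSON in quotes. drive_tool: Moves the arm, as the interface text tells. Its arguments: {"type":"object","properties":{"steps":{"type":"array"}},"required":["steps"]}

```bash
mkdir -p pics; ls; cat > h.py <<'E'
import numpy as np, cv2
from scipy.spatial.transform import Rotation as R
from rig import *
def save(p,n,crop=None,s=1):
    f=p["frame"][:,:,::-1]
    if crop: a,b,c,d=crop; f=f[b:d,a:c]
    cv2.imwrite("pics/"+n,cv2.resize(np.ascontiguousarray(f),None,fx=s,fy=s,interpolation=cv2.INTER_CUBIC))
def T(p,st=None):
    if "mount" in p:
        M=np.eye(4);M[:3,:3]=R.from_quat(st["tcp_rot"]).as_matrix();M[:3,3]=st["tcp_pos"];return M@np.array(p["mount"])
    r=cv2.Rodrigues(np.array(p["rvec"],float))[0];M=np.eye(4);M[:3,:3]=r.T;M[:3,3]=-r.T@np.array(p["tvec"],float).ravel();return M
def w(p,x,st=None): return (T(p,st)@np.r_[x,1])[:3]
def px(p,X,st=None):
    c=np.linalg.inv(T(p,st))@np.r_[X,1];a=c[:2]/c[2];a=a*(1+p["k1"]*(a@a));return np.array([p["fx"]*a[0]+p["cx"],p["fy"]*a[1]+p["cy"]])
def ray(p,u,z,st=None):
    d=np.array([(u[0]-p["cx"])/p["fx"],(u[1]-p["cy"])/p["fy"]]);a=d.copy()
    for _ in range(20): a=d/(1+p["k1"]*(a@a))
    M=T(p,st);v=M[:3,:3]@np.r_[a,1];o=M[:3,3];return o+v*(z-o[2])/v[2]
E
python3 - <<'E'
from h import *
st=state();print(st)
for n in ["scene","side","wrist"]:
    p=camera(n);save(p,n+"0.png",s=1.5)
    for q in ["nut_center","wing_tip_a","jar_1","mill","ramekin","masher"]:
        print(n,q,[(np.round(w(p,d["xyz"],st)),round(d["confidence"],2),np.round(px(p,w(p,d["xyz"],st),st))) for d in pinpoint(p,q)])
E
```

```text
pics
{'t': 0.0, 'joint_positions': array([-0.04297008,  0.46842791, -0.01160541,  1.60364611,  0.0060221 ,
        1.0713922 , -0.05628907]), 'qvel': array([-1.10395556e-03, -1.78812962e-05, -8.61769652e-04,  8.50254017e-04,
        1.28398706e-03,  3.56074322e-04,  9.29043093e-05]), 'joint_torque': array([-1.81076980e-04, -5.32374322e+01,  2.12178100e-02, -2.51299274e+01,
        1.13576866e-02,  7.69772858e-03, -1.10212341e-06]), 'tcp_pos': array([ 6.49429228e+02, -9.31187206e-02,  2.30296111e+02]), 'tcp_rot': array([ 7.07131205e-01,  7.07081759e-01, -6.99580308e-04, -5.97013923e-04]), 'force': array([-0.473566  , -0.65171489, -0.86223502]), 'moment': array([ 0.00585785,  0.00069487, -0.02926062]), 'opening': 85.46621926350784}
scene nut_center [(array([539., -65., 125.]), 0.7, array([252., 188.])), (array([ 391., -529.,   -4.]), 0.32, array([229., 163.]))]
scene wing_tip_a [(array([584., -73., 126.]), 0.63, array([239., 191.])), (array([503., -58., 122.]), 0.44, array([262., 187.]))]
scene jar_1 [(array([489.,  31.,  27.]), 0.85, array([279., 220.])), (array([ 346., -320.,   -2.])
[... 860 characters left out ...]
 139.]))]
side ramekin [(array([ 508., -402.,    0.]), 0.7, array([313., 288.]))]
side masher [(array([454., 429.,   3.]), 0.93, array([188., 153.])), (array([ 483., -142.,   22.]), 0.52, array([264., 234.])), (array([497., -59., 124.]), 0.44, array([255., 198.]))]
wrist nut_center [(array([535., -68., 123.]), 0.63, array([142., 258.]))]
wrist wing_tip_a [(array([579., -70., 121.]), 0.57, array([186., 260.])), (array([500., -63., 124.]), 0.57, array([106., 254.]))]
wrist jar_1 [(array([648., -73.,  20.]), 0.95, array([256., 224.])), (array([488.,  31.,  23.]), 0.77, array([127., 147.])), (array([ 345., -328.,   -0.]), 0.58, array([ 76., 361.]))]
wrist mill []
wrist ramekin []
wrist masher []
```

View pics/scene0.png

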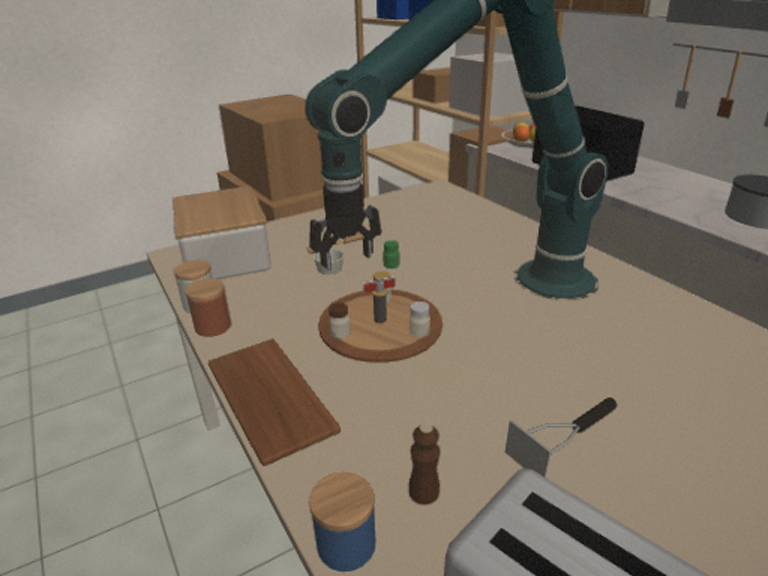

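View pics/side0.png

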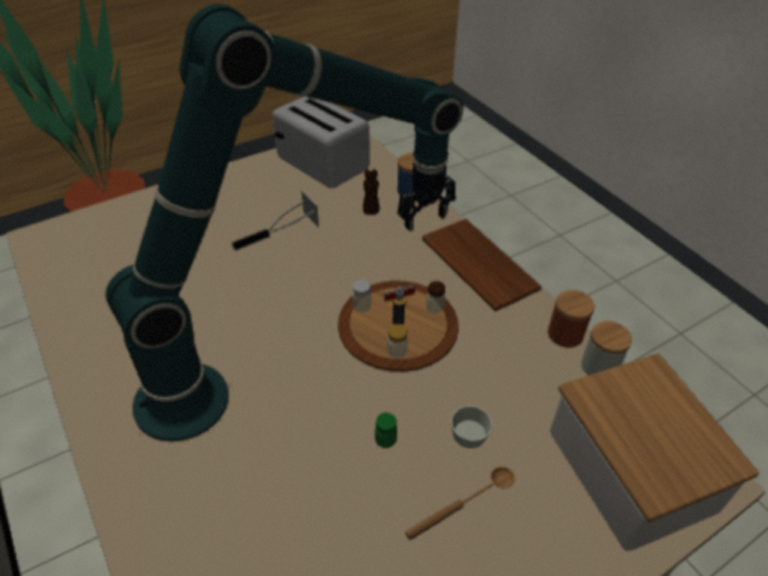

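View pics/wrist0.png

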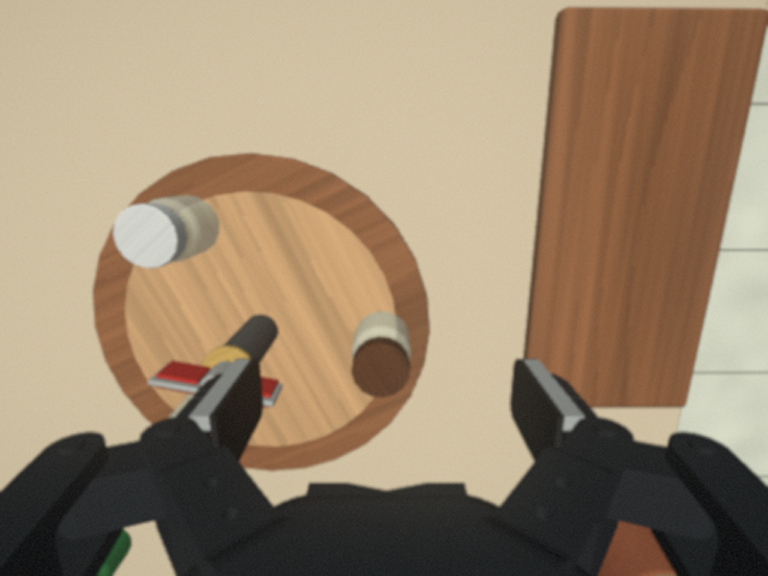

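Candidates for the nut are the red-winged part on the spindle (scene 252,188; side 265,195; wrist 142,258), a weak hit near the spoon (scene 229,163) and the masher (side 188,153). Only the first has two red wings on the spindle, so that is the one I choose. The green jar (side 257,293) is to be left alone. Next is a close crop and a refined position.

```bash
python3 - <<'E'
from h import *
st=state();ps=[]
for n,c in [("scene",(215,160,295,240)),("side",(225,165,305,245)),("wrist",(80,200,240,320))]:
    p=camera(n);ps.append(p);save(p,n+"1.png",c,5 if n!="wrist" else 4)
    for d in silhouettes(p,"wing_nut")[:2]:
        ys,xs=np.nonzero(d["mask"]);print(n,round(d["confidence"],2),xs.mean(),ys.mean(),len(xs),ray(p,(xs.mean(),ys.mean()),124,st))
    print(n,[np.round(px(p,[536+dx,-67,124],st)) for dx in(-40,0,40)])
E
python3 -c "
import cv2,numpy as np
a=[cv2.resize(cv2.imread('pics/%s1.png'%n),(390,390)) for n in('scene','side')]
cv2.imwrite('pics/c1.png',np.hstack(a))"
```

```text
scene 0.44 252.7394366197183 189.24647887323943 142 [539.45934803 -59.03115115 124.        ]
scene [array([262., 185.]), array([252., 188.]), array([242., 191.])]
side [array([256., 200.]), array([266., 196.]), array([275., 192.])]
wrist 0.77 136.48118811881187 252.86732673267326 1010 [531.34358669 -61.85953189 124.        ]
wrist 0.44 117.375 273.6875 16 [509.18343347 -85.14520345 124.        ]
wrist [array([102., 258.]), array([142., 258.]), array([182., 258.])]
```

View pics/c1.png

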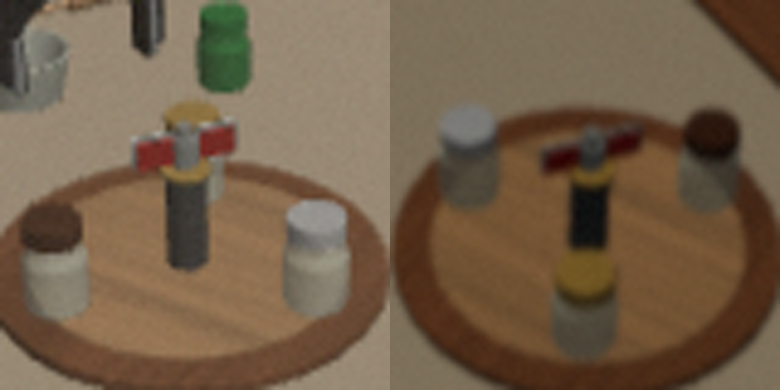

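View pics/wrist1.png

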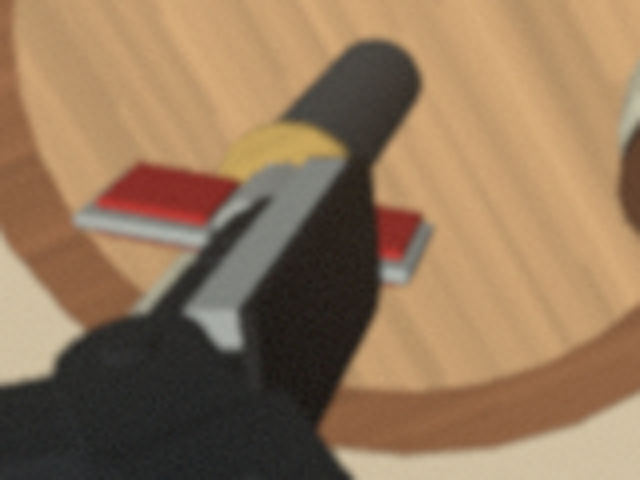

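```bash
python3 - <<'E'
from h import *
from scipy.optimize import least_squares
st=state();p=camera("wrist")
a=ray(p,(100.5,254),137,st);b=ray(p,(184,267),137,st);print(a,b,(a+b)/2,np.degrees(np.arctan2(*(b-a)[1::-1])),np.linalg.norm(b-a))
s=camera("scene");d=camera("side")
f=lambda X:np.r_[px(s,X)-[253.4,189.0],px(d,X)-[266.6,194.7]]
r=least_squares(f,[536,-67,124]);print(r.x,r.fun)
print(T(p,st)[:3,3],state()["t"])
E
```

```text
[503.55917575 -56.27095536 137.        ] [580.98528816 -69.84104094 137.        ] [542.27223196 -63.05599815 137.        ] -9.940975601999142 78.60629813733271
[538.80240978 -61.95210865 123.42367379] [-0.93418577 -0.01732463 -0.95649122  0.01506256]
[650.53825833  68.94681666 373.68092113] 1.5
```

drive_tool --steps '[[[-1.5,-1.2,0,0,0],[-3,-2.4,0,0,0],[-4.2,-3.5,0,0,0],[-5.2,-4.4,0,0,0],[-5.2,-4.4,0,0,0],[-5.2,-4.4,0,0,0],[-5.2,-4.4,0,0,0]]]'

```text
t: 2.2
tcp_pos: [540.9, -128.9, 231.5]
tcp_rot: [0.707, 0.708, 0.0, 0.0]
force: [-1.0, -0.5, 0.2]
opening: -0.1
```

```bash
python3 - <<'E'
from h import *
st=state();p=camera("wrist");save(p,"w2.png",s=1.5);print(st["tcp_pos"],st["tcp_rot"],st["force"],st["opening"])
for X in ([539,-64,124],[579,-64,124],[499,-64,124]): print(px(p,X,st))
for q in ["nut_center","wing_tip_a"]:
    print(q,[(np.round(w(p,d["xyz"],st)),round(d["confidence"],2)) for d in pinpoint(p,q)])
E
```

```text
[ 540.85460806 -128.89184657  231.47756369] [7.06558099e-01 7.07654863e-01 4.72564829e-04 1.53545850e-04] [-0.97843742 -0.50839123  0.24581619] -0.06194206899356235
[254.4820405  119.90170319]
[300.8291982  119.97531844]
[208.11608404 119.86298225]
nut_center [(array([538., -68., 124.]), 0.67)]
wing_tip_a [(array([501., -60., 126.]), 0.81), (array([580., -73., 123.]), 0.69)]
```

View pics/w2.png

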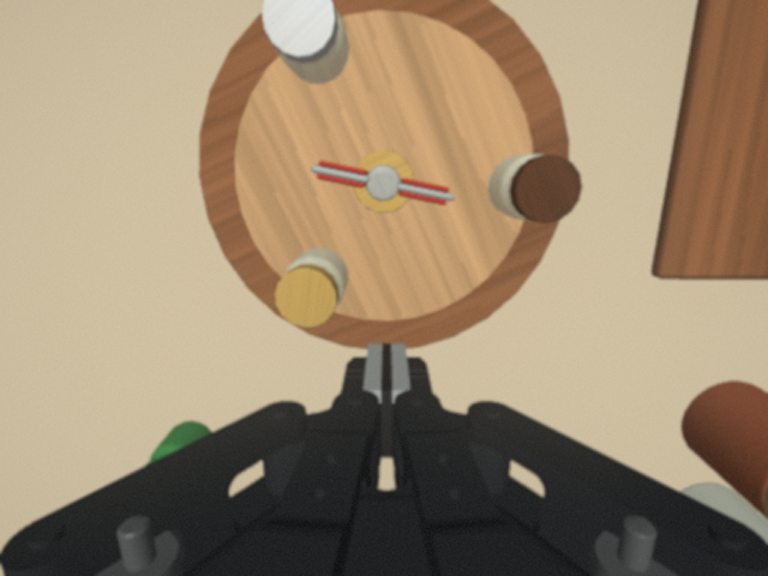

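The picture shows the hub at (384,183) in w2.png with wings running left to right, tilted about −10°. That puts the nut centre at about (540, −66). I'll go down at its +45° side, on the counter-clockwise side of the +x wing.

drive_tool --steps '[[[1.5,0.4,0,0,0],[3.0,0.8,0,0,0],[3.42,0.87,0,0,0],[3.42,0.87,0.5,0,0],[3.42,0.87,1.5,0,0],[3.42,0.87,2.5,0,0],[3.42,0.87,3.3,0,0],[3.42,0.87,4.0,0,0],[3.42,0.87,4.4,0,0],[3.42,0.87,4.68,0,0],[3.42,0.87,4.68,0,0],[3.42,0.87,4.68,0,0]]]'

```text
t: 3.55
tcp_pos: [562.1, -44.9, 114.7]
tcp_rot: [0.707, 0.707, 0.0, 0.0]
force: [-0.3, 0.5, -0.9]
opening: -0.0
```

```bash
python3 - <<'E'
from h import *
st=state();print(st["tcp_pos"],st["force"])
s=camera("scene");d=camera("side");save(s,"s3.png",(205,140,305,240),3.9);save(d,"d3.png",(215,145,315,245),3.9)
a=[cv2.imread('pics/%s3.png'%n) for n in'sd'];cv2.imwrite('pics/c3.png',np.hstack(a))
# orbit table from actual start
c=np.array([540,-66.]);p0=c+32*np.array([np.cos(np.pi/4),np.sin(np.pi/4)])
for k in range(45,-300,-12):
    q=c+32*np.array([np.cos(np.radians(k)),np.sin(np.radians(k))]);e=(q-p0)/25;print(k,round(e[1],2),round(e[0],2))
E
```

```text
[562.11638625 -44.85140814 114.72240158] [-0.32930462  0.50412844 -0.88868533]
45 0.0 0.0
33 -0.21 0.17
21 -0.45 0.29
9 -0.7 0.36
-3 -0.97 0.37
-15 -1.24 0.33
-27 -1.49 0.24
-39 -1.71 0.09
-51 -1.9 -0.1
-63 -2.05 -0.32
-75 -2.14 -0.57
-87 -2.18 -0.84
-99 -2.17 -1.11
-111 -2.1 -1.36
-123 -1.98 -1.6
-135 -1.81 -1.81
-147 -1.6 -1.98
-159 -1.36 -2.1
-171 -1.11 -2.17
-183 -0.84 -2.18
-195 -0.57 -2.14
-207 -0.32 -2.05
-219 -0.1 -1.9
-231 0.09 -1.71
-243 0.24 -1.49
-255 0.33 -1.24
-267 0.37 -0.97
-279 0.36 -0.7
-291 0.29 -0.45
```

View pics/c3.png

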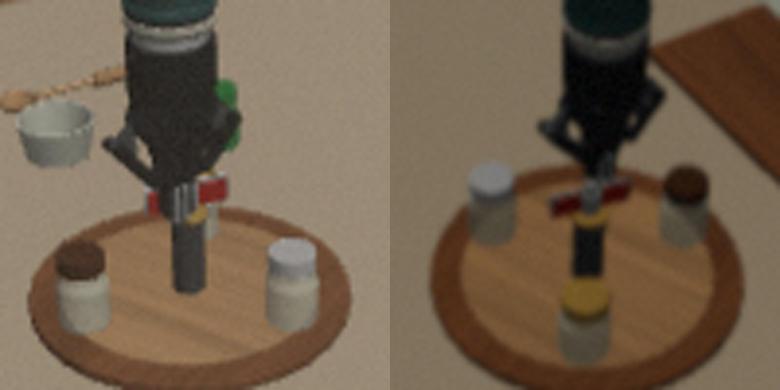

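The fingers are behind the +x wing with no contact. I'll push the first part, well short of the nearest possible stop.

drive_tool --steps '[[[-0.21,0.17,0,0,0],[-0.45,0.29,0,0,0],[-0.7,0.36,0,0,0],[-0.97,0.37,0,0,0],[-1.24,0.33,0,0,0],[-1.49,0.24,0,0,0],[-1.71,0.09,0,0,0],[-1.9,-0.1,0,0,0],[-2.05,-0.32,0,0,0],[-2.14,-0.57,0,0,0],[-2.18,-0.84,0,0,0],[-2.17,-1.11,0,0,0],[-2.1,-1.36,0,0,0],[-1.98,-1.6,0,0,0],[-1.81,-1.81,0,0,0],[-1.6,-1.98,0,0,0],[-1.6,-1.98,0,0,0]]]'

```text
t: 5.35
tcp_pos: [511.3, -83.3, 114.2]
tcp_rot: [0.707, 0.708, -0.0, -0.001]
force: [0.0, -0.1, -1.1]
opening: -0.4
```

```bash
cat > look.py <<'E'
from h import *
import sys
n=sys.argv[1]
st=state();print(st["tcp_pos"],st["force"])
s=camera("scene");d=camera("side");save(s,"s%s.png"%n,(205,140,305,240),3.9);save(d,"d%s.png"%n,(215,145,315,245),3.9)
a=[cv2.imread('pics/%s%s.png'%(k,n)) for k in'sd'];cv2.imwrite('pics/c%s.png'%n,np.hstack(a))
for p in (s,d): print([(np.round(w(p,e["xyz"])),round(e["confidence"],2)) for e in pinpoint(p,"wing_tip_a")])
E
python3 look.py 4
```

```text
[511.32990448 -83.31935116 114.20730486] [ 0.01084056 -0.07114095 -1.05522202]
[(array([580., -61., 121.]), 0.58), (array([503., -66., 122.]), 0.42)]
[(array([493., -68., 125.]), 0.56), (array([577., -62., 123.]), 0.52), (array([536., -62., 126.]), 0.35)]
```

View pics/c4.png

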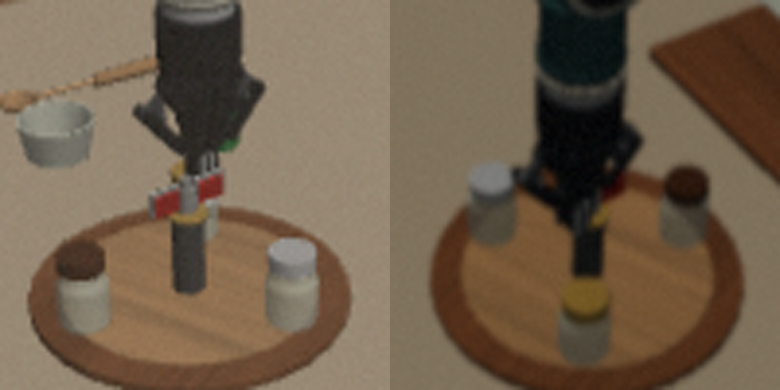

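Wing turned about 166° so far with no stop. The rest goes in smaller pushes, watching force.

drive_tool --steps '[[[0.12,-0.06,0,0,0],[0.24,-0.12,0,0,0],[0.36,-0.16,0,0,0],[0.49,-0.19,0,0,0],[0.49,-0.19,0,0,0]]]'

```text
t: 6.05
tcp_pos: [507.3, -71.6, 114.3]
tcp_rot: [0.707, 0.707, -0.0, -0.0]
force: [0.6, 0.1, -0.1]
opening: 0.0
```

```bash
python3 - <<'E'
import numpy as np
for k in range(-171,-330,-8):
    f=lambda a:32/25*np.array([np.sin(np.radians(a)),np.cos(np.radians(a))])
    print(k-8,np.round(f(k-4)-f(k),2),np.round(f(k-8)-f(k),2))
E
```

```text
-179 [ 0.09 -0.01] [ 0.18 -0.02]
-187 [0.09 0.  ] [0.18 0.01]
-195 [0.09 0.01] [0.18 0.03]
-203 [0.09 0.03] [0.17 0.06]
-211 [0.08 0.04] [0.16 0.08]
-219 [0.07 0.05] [0.15 0.1 ]
-227 [0.07 0.06] [0.13 0.12]
-235 [0.06 0.07] [0.11 0.14]
-243 [0.05 0.07] [0.09 0.15]
-251 [0.04 0.08] [0.07 0.16]
-259 [0.03 0.09] [0.05 0.17]
-267 [0.01 0.09] [0.02 0.18]
-275 [0.   0.09] [-0.    0.18]
-283 [-0.01  0.09] [-0.03  0.18]
-291 [-0.02  0.09] [-0.05  0.17]
-299 [-0.03  0.08] [-0.08  0.16]
-307 [-0.05  0.08] [-0.1   0.15]
-315 [-0.06  0.07] [-0.12  0.13]
-323 [-0.07  0.06] [-0.13  0.12]
-331 [-0.07  0.05] [-0.15  0.1 ]
```

drive_tool --steps '[[[0.09,-0.01,0,0,0],[0.18,-0.02,0,0,0],[0.18,-0.02,0,0,0]]]'

```text
t: 6.35
tcp_pos: [506.9, -67.4, 114.2]
tcp_rot: [0.707, 0.707, -0.0, -0.0]
force: [-0.0, -0.3, 0.1]
opening: -0.0
```

drive_tool --steps '[[[0.09,0,0,0,0],[0.18,0.01,0,0,0],[0.18,0.01,0,0,0]]]'

```text
t: 6.65
tcp_pos: [507.2, -63.0, 114.3]
tcp_rot: [0.707, 0.707, -0.0, -0.0]
force: [0.2, -0.7, 0.2]
opening: -0.0
```

drive_tool --steps '[[[0.09,0.01,0,0,0],[0.18,0.03,0,0,0],[0.18,0.03,0,0,0]]]'

```text
t: 6.95
tcp_pos: [507.8, -58.9, 114.2]
tcp_rot: [0.707, 0.707, -0.0, -0.0]
force: [-0.7, -1.2, 0.5]
opening: -0.1
```

drive_tool --steps '[[[0.09,0.03,0,0,0],[0.17,0.06,0,0,0],[0.17,0.06,0,0,0]]]'

```text
t: 7.25
tcp_pos: [508.0, -58.3, 114.1]
tcp_rot: [0.708, 0.706, -0.002, 0.0]
force: [-4.4, -11.0, 3.2]
opening: 0.2
```

drive_tool --steps '[[[0.08,0.04,0,0,0],[0.16,0.08,0,0,0],[0.16,0.08,0,0,0]]]'

```text
t: 7.55
tcp_pos: [508.3, -57.9, 114.0]
tcp_rot: [0.709, 0.705, -0.005, 0.0]
force: [-9.3, -19.5, 7.8]
opening: 0.2
```

```bash
python3 look.py 5
```

```text
[508.27354357 -57.8598318  114.01687423] [ -9.32061018 -19.49134013   7.79547829]
[(array([568., -96., 117.]), 0.62), (array([516., -34., 124.]), 0.56), (array([488.,  32.,  26.]), 0.39)]
[(array([508., -35., 126.]), 0.55), (array([564., -97., 128.]), 0.47)]
```

View pics/c5.png

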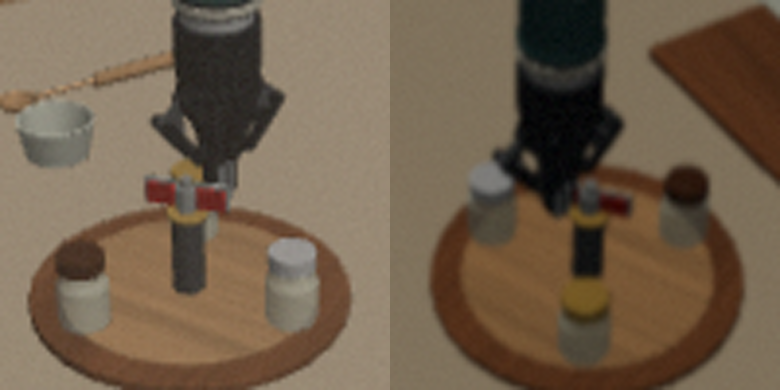

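The stop is felt: 23 N and no advance, with the wing about 219° (3.8 rad) round. I'll back off, lift and look from above.

drive_tool --steps '[[[-0.2,-0.1,0,0,0],[-0.4,-0.15,0,0,0],[-0.6,-0.18,0,0,0],[-0.75,-0.18,0,0,0],[-0.75,-0.18,0,0,0],[-0.75,-0.18,-1,0,0],[-0.75,-0.18,-2.5,0,0],[-0.75,-0.18,-4,0,0],[-1.5,0.3,-4.68,0,0],[-2.8,1.2,-4.68,0,0],[-3,1.2,-4.68,0,0],[-3,1.2,-4.68,0,0],[-3,1.2,-4.68,0,0]]]'

```text
t: 9.05
tcp_pos: [540.9, -124.2, 230.6]
tcp_rot: [0.707, 0.707, -0.0, -0.001]
force: [0.1, 0.5, 0.1]
opening: 0.0
```

```bash
python3 - <<'E'
from h import *
st=state();p=camera("wrist");save(p,"w6.png",s=1.5);print(st["tcp_pos"],st["force"])
for q in ["wing_tip_a","jar_1"]:
    print(q,[(np.round(w(p,d["xyz"],st)),round(d["confidence"],2)) for d in pinpoint(p,q)])
E
```

```text
[ 540.86804986 -124.21565567  230.63624951] [0.10455467 0.52900889 0.070105  ]
wing_tip_a [(array([512., -33., 123.]), 0.77), (array([565., -97., 124.]), 0.71)]
jar_1 [(array([645., -71.,  24.]), 0.72), (array([490.,  32.,  24.]), 0.63), (array([ 487., -144.,   26.]), 0.62), (array([ 347., -327.,    0.]), 0.55)]
```

View pics/w6.png

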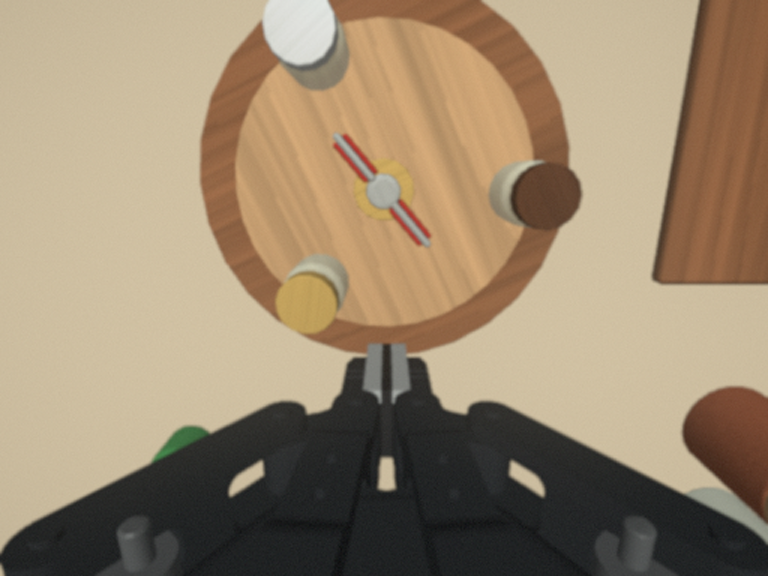

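```bash
python3 -c "
from rig import *
print(job_done(), state()['t'])"
```

```text
the job is handed in; nothing more can be done
the job is handed in; nothing more can be done
```

The wing nut is tight against its stop and I handed the job in, with the clock at about 9 s of the 58 s allowed.

I pushed the counter-clockwise face of one wing with the shut fingertips, moving clockwise round the spindle in a series of pushes. The nut turned about 220° (3.84 rad). It then stopped moving while the force rose from about 1 N to about 23 N. That travel means it started near 2.16 rad, which is inside the stated 0.2 to 2.4 range.

- **After lifting off:** the overhead wrist picture showed the nut still at the angle where it had stopped (about 130°).
- **Everything else:** the tray and its three jars stood where they were before, to within the measuring error of a few mm. The ramekin, spoon, masher and mill were not measured again, but the arm never worked near them.
- **Hand:** it finished about 95 mm above the nut and to one side of it, with no load on the wrist.

No check failed. The cameras placed the nut a few mm apart, so I used the overhead picture for its position. I did not make a second stroke to confirm the stop.

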